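# Hang the washed squeegees in the press rack by colour

### The arm

A 6-joint arm with a two-finger parallel gripper is mounted at the origin on the work surface. World frame = base frame: x ahead of the robot, y to its left, z up, the work surface at z = 0. Lengths are in m, angles in rad, forces in N, time in s.
With the tool pointing down it reaches from about 0.325 to 0.85 m from the base axis. Payload 15.5 kg.
Tool frame: the origin (TCP) lies at the centre of the arm's flange, where the gripper is bolted on; the fingertips stand manip.tips_ahead ahead of it and the grasp point (between the pads) lies 172 mm ahead of it (manip.tips_ahead is the distance from the TCP to the fingertips, in m); z points along the fingers, y is the line along which they close (so a half turn about z gives the same grasp; the last joint's range is limited). The gripper opens to 91 mm and grips with 3 to 60 N. Pads are 32 mm wide; open, the fingers measure 118 mm over their backs; the gripper's body (76 mm by 178 mm) begins 60 mm behind the grasp point.
Start: joints at [-1.198, 0.494, 1.345, -0, 1.302, -0.096], TCP at [0.282, -0.558, 0.405] pointing down, gripper open.
Joint ranges: [-2.91, 2.91], [-0.82, 2.16], [0.22, 2.67], [-1.22, 4.37], [0.12, 2.79], [-3.08, 3.08]. Speed limits (rad/s): [1.89, 1.89, 2.57, 3.01, 3.01, 3.01].

### API

Orientations are given as a unit quaternion [x, y, z, w].
In Python, from plant import sense, snapshot, ticket, manip gives the robot as it stands. The module is installed in compiled form; this text tells all that it offers.
- The arm moves only by the tool jog_arm, never from a script. Its argument "moves" is a list of rows, each a list of 5 numbers: the opening, from 0 (shut) to 1 (fully open), then the shift along the tool's x, y, z in mm, then the turn about the tool's z in degrees. In form: [[grip, dx, dy, dz, spin], ...]. A call has exactly 8 rows; each row is the pose to reach, as a shift and turn from the pose commanded when the call began, along the tool's axes at that moment; what a row does not reach only later rows make up. A row lasts 1/8 s, in which the tool goes at most 62.5 mm and 10.7 degrees, less where a joint would pass 70% of its speed; a pose out of reach is approached as far as the arm can. A call with a gripper value outside its range is refused whole. The fingers move at their own pace and stop on an object; the grip force is fixed at half the most. Time passes only in rows, so rows that repeat a pose let the fingers close, or fill a call up. It gives the time, the measured TCP pose, the force, the opening and the grip force at its end, in the units of the state.
- sense(): the state, without advancing time (a new reading comes with each control period).
- snapshot(name): name is "side" or "top" or "wrist"; returns a dict with "image" (480x640x3 uint8, red, green, blue), "range_z" (480x640 float32, m along the optical axis (not along the pixel's ray), 0 where there is no reading), "intrinsics" (3x3 intrinsics, pixels), "xyz" and "attitude" of the camera in the world; the wrist camera has in their place "hand_eye" (4x4, takes a point from camera to tool coordinates, whose origin is the TCP and whose axes are the flange's). Camera axes: x right, y down, z forward; pixel columns grow to the right and rows downward; lengths in m; the calibration is good to about 2 mm. A picture is of the moment at which its call begins: read the wrist's pose just before it.
- ticket.close_job(): hands the job in; it is judged then, once.
The state is a dict: "time": time; "joint_pos": joint angles; "qvel": joint speeds; "effort": joint torques, N m; "eef_pos": TCP position; "orientation": TCP orientation; "ft_force": force on the tool from outside, world axes, zero at the start; "ft_torque": the same for the moment, N m; "opening": opening from 0.0 (shut) to 1.0 (fully open); "grip_force": force on a finger pad.
Only numpy, scipy, OpenCV 4.12 (cv2) and the standard library are available. Lean on these libraries where they do the work, as an engineer would, in place of code of your own. Each camera call takes 0.05 s, during which the arm holds its last target. There are 200 camera calls.

### The job

The four washed squeegees are hanging in the wooden drying rack in no particular order. Move each one to the steel press rack and hang it in the hanger of its own colour: keep it upright, blade down, and lower it gently until its shoulders rest on the rails, never dropping it in. Let go of them all and leave the two ink tubs where they stand.

Things in the scene. Friction and masses are not known exactly. Their poses are not given: they have to be found in the camera images.
- squeegee_yellow: Yellow squeegee, hanging blade-down in the fixed wooden drying rack. Sizes in mm. Grip 140 (x) x 46 (y) x 50 high; under it a blade holder 14 thick x 42 high, then rubber blade 8 x 33 high; about 0.3 kg. Origin: centre of the grip's underside (shoulders), z up; grip's top at +50, blade's edge at -75. Starts with shoulders 95 above the bench; leaves straight up. They hang 84 apart (38 between grips).
- squeegee_red: Red squeegee, hanging blade-down in the fixed wooden drying rack. Sizes in mm. Grip 140 (x) x 46 (y) x 50 high; under it a blade holder 14 thick x 42 high, then rubber blade 8 x 33 high; about 0.3 kg. Origin: centre of the grip's underside (shoulders), z up; grip's top at +50, blade's edge at -75. Starts with shoulders 95 above the bench; leaves straight up. They hang 84 apart (38 between grips).
- squeegee_blue: Blue squeegee, hanging blade-down in the fixed wooden drying rack. Sizes in mm. Grip 140 (x) x 46 (y) x 50 high; under it a blade holder 14 thick x 42 high, then rubber blade 8 x 33 high; about 0.3 kg. Origin: centre of the grip's underside (shoulders), z up; grip's top at +50, blade's edge at -75. Starts with shoulders 95 above the bench; leaves straight up. They hang 84 apart (38 between grips).
- squeegee_green: Green squeegee, hanging blade-down in the fixed wooden drying rack. Sizes in mm. Grip 140 (x) x 46 (y) x 50 high; under it a blade holder 14 thick x 42 high, then rubber blade 8 x 33 high; about 0.3 kg. Origin: centre of the grip's underside (shoulders), z up; grip's top at +50, blade's edge at -75. Starts with shoulders 95 above the bench; leaves straight up. They hang 84 apart (38 between grips).
- hanger_yellow: Yellow steel hanger, fixed, empty. Sizes in mm: 180 (x) x 58 (y) x 95 high; the four stand 84 apart on the press rack. Origin: centre of its underside, 10 above the bench, z up. Slot 162 (x) x 28 (y), centred, between two rails with tops at +95; ends closed. The squeegee enters straight down, x axes parallel (either way round), till its shoulders rest at +95 (blade's edge then at +20).
- hanger_red: Red steel hanger, fixed, empty. Sizes in mm: 180 (x) x 58 (y) x 95 high; the four stand 84 apart on the press rack. Origin: centre of its underside, 10 above the bench, z up. Slot 162 (x) x 28 (y), centred, between two rails with tops at +95; ends closed. The squeegee enters straight down, x axes parallel (either way round), till its shoulders rest at +95 (blade's edge then at +20).
- hanger_blue: Blue steel hanger, fixed, empty. Sizes in mm: 180 (x) x 58 (y) x 95 high; the four stand 84 apart on the press rack. Origin: centre of its underside, 10 above the bench, z up. Slot 162 (x) x 28 (y), centred, between two rails with tops at +95; ends closed. The squeegee enters straight down, x axes parallel (either way round), till its shoulders rest at +95 (blade's edge then at +20).
- hanger_green: Green steel hanger, fixed, empty. Sizes in mm: 180 (x) x 58 (y) x 95 high; the four stand 84 apart on the press rack. Origin: centre of its underside, 10 above the bench, z up. Slot 162 (x) x 28 (y), centred, between two rails with tops at +95; ends closed. The squeegee enters straight down, x axes parallel (either way round), till its shoulders rest at +95 (blade's edge then at +20).
- white_tub: closed ink tub, white with a white lid, 86 mm across, 78 high, about 0.45 kg, loose on the bench beyond the racks; origin: centre of its underside. To be left alone.
- orange_tub: closed ink tub, white with an orange lid, 86 mm across, 78 high, about 0.45 kg, loose on the bench beyond the racks; origin: centre of its underside. To be left alone.
There are look-alikes about, which are no part of the job. What is shaped like the squeegee_red but pink or white is not meant.

How it is judged:
By the outcome, as a careful person would: the job done as asked, in the order asked, and still so for the second after the job is handed in, with the robot touching nothing.
It also fails if it takes over 112 s, if anything falls off the work surface, if the arm or the gripper's body presses on something with over 40 N, if the wrist force passes 120 N, or if a joint passes its speed limit or range.

## Working session

There is one attempt and no reset: what is moved stays moved. The work goes in short steps, Python scripts to look and compute and a tool call to move; the robot and the scene stay as the last step left them, time stands still between calls to the robot, and variables do not carry over. Pictures are saved under pics/ and viewed, at most 14 in all, crops included, and the job is handed in when it is done.

Besides the shell and the picture viewer there is one more tool, called after ">>>" in YAML: its name, and indented under it one key for each argument. jog_arm: Moves the arm, as the interface text tells. Its arguments: {"type":"object","properties":{"moves":{"type":"array","items":{"type":"array","items":{"type":"number"}}}},"required":["moves"]}

```bash
mkdir -p pics; cat > h.py <<'E'
import numpy as np, cv2
from scipy.spatial.transform import Rotation as R
from plant import sense, snapshot, ticket, manip
def cam(name):
    s=sense(); d=snapshot(name)
    if name=='wrist':
        T=np.eye(4);T[:3,:3]=R.from_quat(s['orientation']).as_matrix();T[:3,3]=s['eef_pos']
        M=T@np.array(d['hand_eye'])
    else:
        M=np.eye(4);a=np.array(d['attitude']);M[:3,:3]=a if a.shape==(3,3) else R.from_quat(a).as_matrix();M[:3,3]=d['xyz']
    return d['image'],d['range_z'],np.array(d['intrinsics']),M
def pts(rz,K,M):
    v,u=np.indices(rz.shape)
    c=np.stack([(u-K[0,2])/K[0,0]*rz,(v-K[1,2])/K[1,1]*rz,rz],-1)
    return c@M[:3,:3].T+M[:3,3]
def save(n,im): cv2.imwrite('pics/'+n,im[...,::-1])
E
python3 - <<'E'
from h import *
for n in('top','side'):
    im,rz,K,M=cam(n); save(n+'0.png',im); np.savez(n,im=im,rz=rz,K=K,M=M)
    print(n,M.round(3).tolist(),K[0,0])
print(manip.tips_ahead,sense())
E
```

```text
top [[-0.011, -0.997, 0.081, 0.406], [-1.0, 0.009, -0.022, -0.085], [0.021, -0.081, -0.996, 1.358], [0.0, 0.0, 0.0, 1.0]] 532.7542543748535
side [[-0.867, -0.3, 0.397, -0.04], [-0.498, 0.528, -0.688, 0.852], [-0.004, -0.795, -0.607, 0.927], [0.0, 0.0, 0.0, 1.0]] 578.3408319383615
0.1908 {'time': 0.1, 'joint_pos': array([-1.19747638e+00,  4.94129432e-01,  1.34605439e+00,  2.70313020e-06,
        1.30251512e+00, -9.55253725e-02]), 'qvel': array([ 0.00014689, -0.00118876, -0.0025419 ,  0.00043239, -0.00035548,
       -0.00129028]), 'effort': array([ 1.55963295e-03, -8.80239058e+01, -3.82547379e+01,  7.08646188e-02,
        4.82177781e-02, -2.56999397e-05]), 'eef_pos': array([ 0.28235163, -0.55744021,  0.40419757]), 'orientation': array([ 9.72648544e-01,  2.32281090e-01, -7.52929087e-05, -5.47997080e-04]), 'ft_force': array([-0.19860094, -0.43052394,  0.25401305]), 'ft_torque': array([-0.01150262, -0.03025313,  0.00297542]), 'grip_force': 0.0, 'opening': 1.0005822652789622}
```

View pics/top0.png

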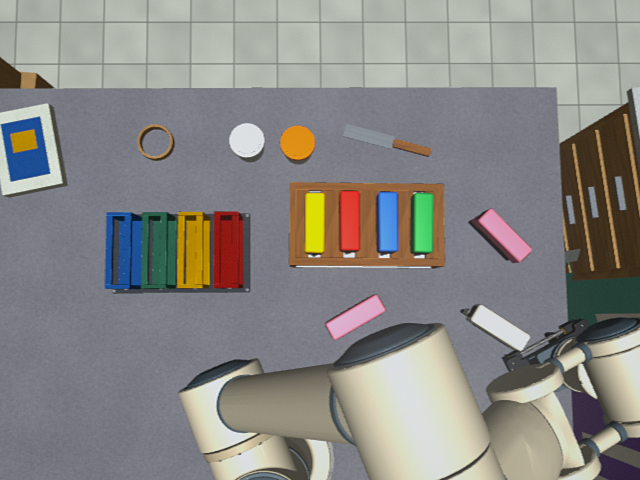

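View pics/side0.png

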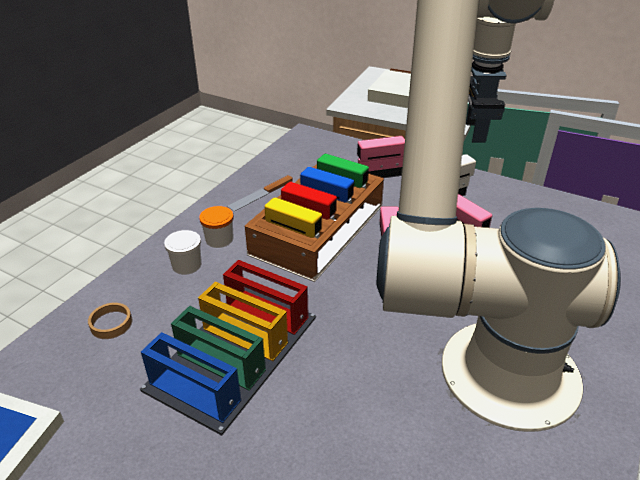

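Top view: squeegees are yellow (315,222), red (349,221), blue (387,221) and green (423,222). Look-alikes are pink (355,316), pink (502,235) and white (498,327), all lying loose outside the wooden rack. Hangers are blue (122,250), green (157,250), yellow (193,250) and red (228,250). The side view shows the same order, nothing hidden. The only red, rack-hung squeegee is the one at (349,221).

```bash
cat > m.py <<'E'
from h import *
H={'red':(0,6),'yellow':(23,32),'green':(40,85),'blue':(100,125)}
def masks(im,P,c,lo,hi,box):
    hsv=cv2.cvtColor(im,cv2.COLOR_RGB2HSV);a,b=H[c]
    h=hsv[...,0].astype(int)
    if c=='yellow': a,b=18,34
    m=(h>=a)&(h<=b) | ((c=='red')&(h>=174))
    m&=(hsv[...,1]>110)&(P[...,2]>lo)&(P[...,2]<hi)&(P[...,0]>.25)&(P[...,1]>box[0])&(P[...,1]<box[1])
    m=cv2.morphologyEx(m.astype(np.uint8),cv2.MORPH_OPEN,np.ones((2,2)))
    n,l,st,_=cv2.connectedComponentsWithStats(m)
    if n<2:return None
    return m>0 if lo<.12 else l==1+st[1:,4].argmax()
def rep(im,rz,K,M,lo1,hi1,kinds=('sq','hg')):
    P=pts(rz,K,M)
    for kind,lo,hi,box in(('sq',.125,.165,(-.5,.07)),('hg',.09,.12,(.07,.6))):
        if kind not in kinds: continue
        for c in H:
            m=masks(im,P,c,lo,hi,box)
            if m is None: print(kind,c,None);continue
            q=P[m].astype(np.float32)
            z=np.median(q[:,2]); q=q[abs(q[:,2]-z)<.006]
            r=cv2.minAreaRect(q[:,:2]*1000)
            print(kind,c,'n',len(q),'z %.4f'%z,'rect',np.round(r[0],1),np.round(r[1],1),round(r[2],1),'pix',np.argwhere(m).mean(0)[::-1].round(0))
if __name__=='__main__':
    for n in('top','side'):
        d=np.load(n+'.npz');print(n);rep(d['im'],d['rz'],d['K'],d['M'],0,0)
E
python3 m.py; python3 -c "
import cv2
i=cv2.imread('pics/top0.png')[170:280,280:460];cv2.imwrite('pics/crop.png',cv2.resize(i,None,fx=4,fy=4))"
```

```text
top
sq red n 1067 z 0.1457 rect [ 574.5 -184. ] [ 42.2 135. ] 89.0 pix [350. 222.]
sq yellow n 1065 z 0.1457 rect [ 569.6 -102.5] [ 42.5 137.1] 88.2 pix [315. 223.]
sq green n 1071 z 0.1458 rect [ 568.  -352.4] [ 43.8 137.5] 88.4 pix [424. 224.]
sq blue n 1078 z 0.1460 rect [ 570.8 -271.6] [ 43.2 137.3] 88.8 pix [388. 223.]
hg red n 901 z 0.1052 rect [513.7 107. ] [ 56.1 174.9] 89.6 pix [226. 251.]
hg yellow n 940 z 0.1049 rect [514.8 191.1] [175.5  57.9] 0.1 pix [191. 251.]
hg green n 866 z 0.1049 rect [514.5 273.9] [ 55.6 176.9] 89.8 pix [156. 250.]
hg blue n 972 z 0.1046 rect [515.  358.2] [ 56.8 176.7] 89.7 pix [119. 251.]
side
sq red n 599 z 0.1423 rect [ 572.1 -182.5] [ 46.7 137.4] 88.9 pix [309. 196.]
sq yellow n 670 z 0.1427 rect [ 566.5 -100.6] [ 48.9 135.3] 89.7 pix [294. 213.]
sq green n 473 z 0.1423 rect [ 565.6 -349.5] [ 45.8 136.1] 89.7 pix [343. 167.]
sq blue n 534 z 0.1423 rect [ 568.3 -267.7] [ 47.  135.3] 89.9 pix [328. 180.]
hg red n 1099 z 0.1027 rect [512.5 106.6] [178.1  61.4] 0.3 pix [267. 284.]
hg yellow n 1177 z 0.1029 rect [513.8 190.2] [ 61.1 181.8] 89.8 pix [244. 308.]
hg green n 1280 z 0.1032 rect [513. 274.] [178.4  60.5] 0.1 pix [218. 334.]
hg blue n 1587 z 0.1030 rect [513.6 358.2] [ 60.2 179.4] 89.9 pix [191. 364.]
```

View pics/crop.png

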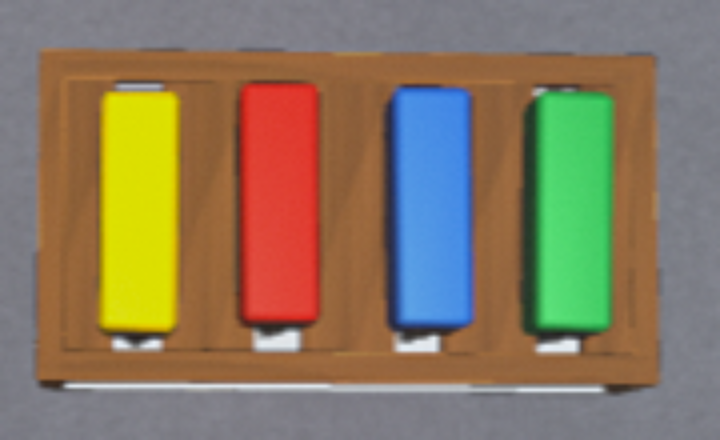

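The crop shows solid yellow, red, blue and green grips in rack order, so the choice is confirmed. Now I'll move above green, turning the tool square to the rack.

>>> jog_arm:
  moves:
    - [0.75,40,-6,-10,6]
    - [0.75,95,-15,-20,14]
    - [0.75,150,-24,-20,22]
    - [0.75,205,-33,-20,28]
    - [0.75,260,-42,-20,28]
    - [0.75,310,-50,-20,28]
    - [0.75,348,-56,-20,28]
    - [0.75,348,-56,-20,28]

```text
time: 1.1
eef_pos: [0.5693, -0.3485, 0.4241]
orientation: [1.0, -0.008, -0.0, -0.0]
ft_force: [-1.5, -0.5, 0.0]
opening: 0.747
grip_force: 0.0
```

```bash
cat > w.py <<'E'
import sys
from m import *
s=sense();print(s['time'],s['eef_pos'].round(4),R.from_quat(s['orientation']).as_euler('xyz',degrees=True).round(2),s['opening'],s['joint_pos'].round(2))
im,rz,K,M=cam('wrist');save(sys.argv[1],im)
rep(im,rz,K,M,0,0)
P=pts(rz,K,M);np.savez('wr',im=im,P=P)
E
python3 w.py w1.png; python3 - <<'E'
import numpy as np
P=np.load('wr.npz')['P'];p=P.reshape(-1,3)
# height profile along y at x~.57, wooden rack
for y in np.arange(-.42,-.2,.008):
    q=p[(abs(p[:,0]-.57)<.02)&(abs(p[:,1]-y)<.003)]
    if len(q):print(round(y,3),q[:,2].max().round(3),np.median(q[:,2]).round(3),end=' | ')
E
```

```text
1.1 [ 0.5693 -0.3485  0.4241] [-1.7996e+02  2.0000e-02 -9.6000e-01] 0.7474133627577911 [-0.64  0.54  1.2   0.    1.4   0.95]
sq red n 10662 z 0.1434 rect [ 596.8 -185.3] [45.2 99.1] 89.2 pix [ 74. 198.]
sq yellow n 311 z 0.1272 rect [ 563.8 -125.3] [ 3.3 37.6] 88.4 pix [  3. 253.]
sq green n 11842 z 0.1436 rect [ 580.9 -354.5] [ 44.5 117.1] 87.9 pix [334. 217.]
sq blue n 9821 z 0.1436 rect [ 588.  -273.3] [ 44.1 109. ] 89.4 pix [208. 200.]
hg red None
hg yellow None
hg green None
hg blue None
-0.412 0.096 0.094 | -0.404 0.096 0.094 | -0.396 0.354 0.094 | -0.388 0.355 0.3 | -0.38 0.355 0.271 | -0.372 0.354 0.144 | -0.364 0.146 0.144 | -0.356 0.146 0.144 | -0.348 0.146 0.144 | -0.34 0.146 0.144 | -0.332 0.145 0.142 | -0.324 0.096 0.094 | -0.316 0.289 0.263 | -0.308 0.336 0.3 | -0.3 0.335 0.094 | -0.292 0.335 0.14 | -0.284 0.146 0.144 | -0.276 0.322 0.145 | -0.268 0.147 0.144 | -0.26 0.146 0.144 | -0.252 0.145 0.143 | -0.228 0.096 0.094 | -0.22 0.096 0.094 | -0.212 0.096 0.094 | -0.204 0.146 0.131 |
```

View pics/w1.png

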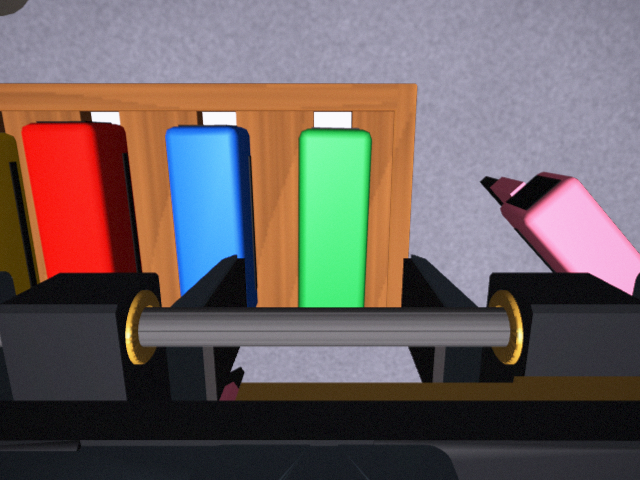

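The wrist view shows green at (335,220), with free gaps either side of it for the fingers. The rack rim stands at 0.095, below where the tips will stop. Descending.

>>> jog_arm:
  moves:
    - [0.75,-1,4,15,0]
    - [0.75,-1,4,45,0]
    - [0.75,-1,4,80,0]
    - [0.75,-1,4,110,0]
    - [0.75,-1,4,124,0]
    - [0.75,-1,4,129,0]
    - [0.75,-1,4,129,0]
    - [0.0,-1,4,129,0]

```text
time: 2.15
eef_pos: [0.5666, -0.3546, 0.2967]
orientation: [1.0, -0.01, 0.001, 0.0]
ft_force: [-0.2, 0.2, -1.0]
opening: 0.674
grip_force: 0.0
```

>>> jog_arm:
  moves:
    - [0,0,0,0,0]
    - [0,0,0,0,0]
    - [0,0,0,-5,0]
    - [0,0,0,-20,0]
    - [0,0,0,-55,0]
    - [0,0,0,-95,0]
    - [0,0,0,-135,0]
    - [0,0,0,-160,0]

```text
time: 3.15
eef_pos: [0.5663, -0.3543, 0.459]
orientation: [1.0, -0.01, 0.001, 0.001]
ft_force: [0.1, 0.4, -4.1]
opening: 0.508
grip_force: 29.9
```

>>> jog_arm:
  moves:
    - [0,-2,-15,0,0]
    - [0,-6,-55,0,0]
    - [0,-11,-110,0,0]
    - [0,-17,-170,0,0]
    - [0,-23,-230,0,0]
    - [0,-29,-290,0,0]
    - [0,-35,-350,0,0]
    - [0,-42,-410,0,0]

```text
time: 4.15
eef_pos: [0.5311, 0.0589, 0.4547]
orientation: [1.0, -0.01, -0.001, -0.0]
ft_force: [1.2, -0.3, -2.8]
opening: 0.504
grip_force: 29.9
```

>>> jog_arm:
  moves:
    - [0,-5,-55,0,0]
    - [0,-10,-105,0,0]
    - [0,-15,-150,0,-1]
    - [0,-19,-185,0,-1]
    - [0,-22,-207,0,-1]
    - [0,-22,-217,0,-1]
    - [0,-22,-217,0,-1]
    - [0,-22,-217,0,-1]

```text
time: 5.15
eef_pos: [0.5149, 0.273, 0.4555]
orientation: [1.0, -0.002, -0.0, 0.0]
ft_force: [0.1, 0.6, -2.6]
opening: 0.501
grip_force: 29.9
```

```bash
cat > c.py <<'E'
import sys
from h import *
from m import H
# held squeegee: top view points of that colour with z>.2 ; hangers via wrist
c,ys=sys.argv[1],None
s=sense();e=s['eef_pos'];print(s['time'],e.round(4),R.from_quat(s['orientation']).as_euler('xyz',degrees=True).round(2),s['opening'])
for n in('top','side'):
    im,rz,K,M=cam(n);P=pts(rz,K,M)
    hsv=cv2.cvtColor(im,cv2.COLOR_RGB2HSV);h=hsv[...,0].astype(int);a,b=H[c]
    if c=='yellow':a=18
    m=((h>=a)&(h<=b)|((c=='red')&(h>=174)))&(hsv[...,1]>110)&(P[...,2]>.17)&(np.linalg.norm(P[...,:2]-e[:2],axis=-1)<.12)
    q=P[m]
    if len(q)<30: print(n,len(q));continue
    zt=np.percentile(q[:,2],95);q=q[q[:,2]>zt-.012]
    r=cv2.minAreaRect((q[:,:2]*1000).astype(np.float32))
    print(n,len(q),'ztop %.4f'%zt,'x',q[:,0].min().round(4),q[:,0].max().round(4),'y',q[:,1].min().round(4),q[:,1].max().round(4),np.round(r[0],1),np.round(r[1],1),round(r[2],1))
    save(f'c_{c}_{n}.png',im)
E
python3 c.py green
```

```text
5.15 [0.5149 0.273  0.4555] [ 1.7998e+02  2.0000e-02 -1.8000e-01] 0.501406727433413
top 57 ztop 0.3681 x 0.4769 0.5526 y 0.1872 0.2647 [499.3 236.6] [97.4 55.9] 39.9
side 810 ztop 0.3055 x 0.4459 0.5284 y 0.2266 0.3518 [484.1 288.2] [ 81.2 121.5] 5.3
```

View pics/c_green_side.png

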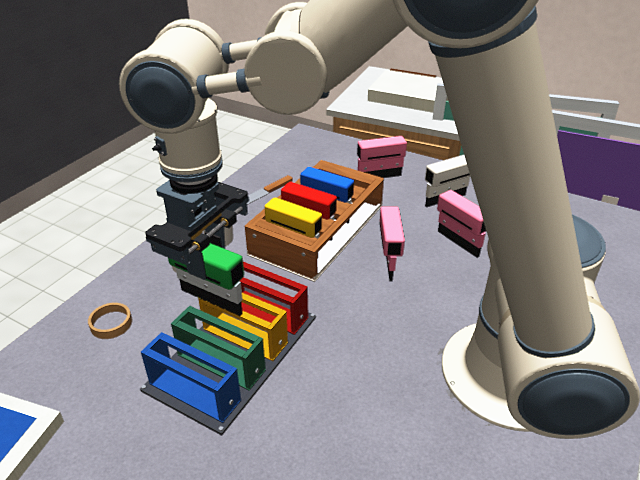

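Side view: green is held upright at (210,265), over the green hanger, and the others are undisturbed. Lowering.

>>> jog_arm:
  moves:
    - [0,-1,-1,15,0]
    - [0,-1,-1,40,0]
    - [0,-1,-1,65,0]
    - [0,-1,-1,90,0]
    - [0,-1,-1,110,0]
    - [0,-1,-1,125,0]
    - [0,-1,-1,135,0]
    - [0,-1,-1,140,0]

```text
time: 6.25
eef_pos: [0.514, 0.2747, 0.3153]
orientation: [1.0, -0.001, -0.0, 0.0]
ft_force: [-0.5, 0.0, -3.2]
opening: 0.507
grip_force: 29.9
```

>>> jog_arm:
  moves:
    - [0,0,0,1,0]
    - [0,0,0,2,0]
    - [0,0,0,3.5,0]
    - [0,0,0,5,0]
    - [0,0,0,6,0]
    - [0,0,0,7,0]
    - [0,0,0,8,0]
    - [0,0,0,8,0]

```text
time: 7.25
eef_pos: [0.514, 0.2748, 0.3077]
orientation: [1.0, -0.001, -0.0, 0.0]
ft_force: [-0.6, -0.5, -4.0]
opening: 0.506
grip_force: 29.9
```

>>> jog_arm:
  moves:
    - [0,0,0,0.5,0]
    - [0,0,0,1,0]
    - [0,0,0,1.5,0]
    - [0,0,0,2,0]
    - [0,0,0,2.5,0]
    - [0,0,0,3,0]
    - [0,0,0,3,0]
    - [0,0,0,3,0]

```text
time: 8.25
eef_pos: [0.5138, 0.2747, 0.3062]
orientation: [1.0, -0.001, 0.0, -0.0]
ft_force: [-8.6, -3.0, 23.3]
opening: 0.505
grip_force: 29.9
```

Contact at the expected height. Easing off, opening and rising.

>>> jog_arm:
  moves:
    - [0,0,0,-1.2,0]
    - [0,0,0,-1.5,0]
    - [0.75,0,0,-1.5,0]
    - [0.75,0,0,-1.5,0]
    - [0.75,0,0,-2,0]
    - [0.75,0,0,-15,0]
    - [0.75,0,0,-45,0]
    - [0.75,0,0,-90,0]

```text
time: 9.25
eef_pos: [0.5137, 0.2747, 0.3957]
orientation: [1.0, -0.001, -0.001, 0.0]
ft_force: [0.6, -0.6, 0.2]
opening: 0.749
grip_force: 0.0
```

```bash
python3 w.py w2.png
```

```text
9.25 [0.5137 0.2747 0.3957] [ 1.7996e+02  9.0000e-02 -1.4000e-01] 0.7492028240132356 [0.39 0.44 1.46 0.   1.24 1.96]
sq red None
sq yellow None
sq green None
sq blue None
hg red n 10161 z 0.1036 rect [543.5 107.2] [ 59.5 123. ] 89.7 pix [576. 178.]
hg yellow n 9495 z 0.1037 rect [515.5 191. ] [ 58.8 179.2] 89.9 pix [453. 182.]
hg green n 2365 z 0.1037 rect [515.8 274.6] [ 57.4 179.1] 89.9 pix [326. 134.]
hg blue n 9491 z 0.1036 rect [516.  358.6] [ 57.9 178.8] 89.9 pix [195. 183.]
```

View pics/w2.png

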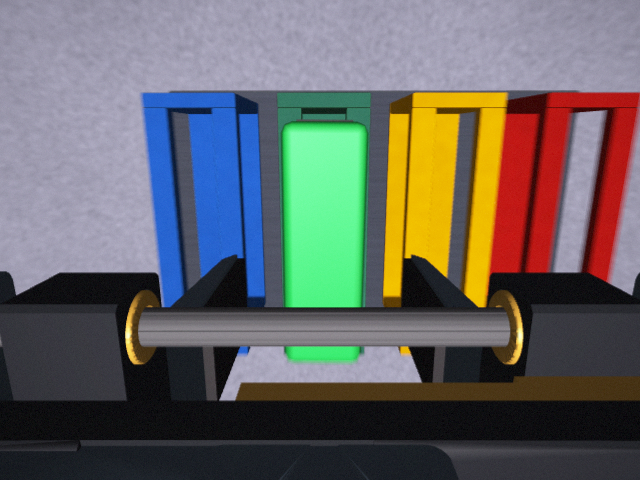

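Wrist view: green sits centred in the green hanger (325,240). Next is blue.

>>> jog_arm:
  moves:
    - [0.75,2,20,-10,0]
    - [0.75,7,75,-25,0]
    - [0.75,13,135,-30,0]
    - [0.75,19,195,-30,0]
    - [0.75,25,255,-30,0]
    - [0.75,31,315,-30,0]
    - [0.75,37,375,-30,0]
    - [0.75,43,435,-30,1]

```text
time: 10.3
eef_pos: [0.5551, -0.1631, 0.4247]
orientation: [1.0, -0.01, -0.0, -0.0]
ft_force: [0.9, 0.4, 0.7]
opening: 0.749
grip_force: 0.0
```

>>> jog_arm:
  moves:
    - [0.75,7,50,0,0]
    - [0.75,11,90,0,0]
    - [0.75,13,108,0,0]
    - [0.75,14,113,0,0]
    - [0.75,14,113,30,0]
    - [0.75,14,113,70,0]
    - [0.75,14,113,100,0]
    - [0.75,14,113,115,0]

```text
time: 11.3
eef_pos: [0.5673, -0.2723, 0.3084]
orientation: [1.0, -0.009, -0.001, -0.001]
ft_force: [0.5, -0.1, 0.3]
opening: 0.747
grip_force: 0.0
```

>>> jog_arm:
  moves:
    - [0.75,2,0,8,0]
    - [0.75,2,0,14,0]
    - [0.75,2,0,14,0]
    - [0,2,0,14,0]
    - [0,2,0,14,0]
    - [0,2,0,14,0]
    - [0,2,0,14,0]
    - [0,2,0,14,0]

```text
time: 12.3
eef_pos: [0.5697, -0.2736, 0.2961]
orientation: [1.0, -0.01, 0.0, 0.0]
ft_force: [-0.4, 2.2, 6.2]
opening: 0.504
grip_force: 30.0
```

>>> jog_arm:
  moves:
    - [0,0,0,-5,0]
    - [0,0,0,-20,0]
    - [0,0,0,-55,0]
    - [0,0,0,-95,0]
    - [0,0,0,-135,0]
    - [0,0,0,-155,0]
    - [0,0,0,-160,0]
    - [0,0,0,-160,0]

```text
time: 13.3
eef_pos: [0.5695, -0.2736, 0.4555]
orientation: [1.0, -0.01, -0.0, -0.0]
ft_force: [0.6, 0.4, -4.4]
opening: 0.506
grip_force: 30.0
```

>>> jog_arm:
  moves:
    - [0,-2,-15,0,0]
    - [0,-6,-55,0,0]
    - [0,-11,-110,0,0]
    - [0,-17,-170,0,0]
    - [0,-23,-230,0,0]
    - [0,-29,-290,0,0]
    - [0,-35,-350,0,0]
    - [0,-42,-410,0,0]

```text
time: 14.3
eef_pos: [0.5347, 0.1396, 0.455]
orientation: [1.0, -0.01, -0.001, 0.0]
ft_force: [1.4, -0.8, -3.0]
opening: 0.504
grip_force: 30.0
```

>>> jog_arm:
  moves:
    - [0,-5,-55,0,0]
    - [0,-10,-105,0,0]
    - [0,-15,-150,0,-1]
    - [0,-19,-185,0,-1]
    - [0,-24,-210,0,-1]
    - [0,-25,-221,0,-1]
    - [0,-25,-221,0,-1]
    - [0,-25,-221,0,-1]

```text
time: 15.3
eef_pos: [0.5152, 0.3579, 0.4555]
orientation: [1.0, -0.001, -0.0, 0.0]
ft_force: [-0.8, 0.4, -3.1]
opening: 0.503
grip_force: 30.0
```

>>> jog_arm:
  moves:
    - [0,0,0,15,0]
    - [0,0,0,45,0]
    - [0,0,0,75,0]
    - [0,0,0,102,0]
    - [0,0,0,122,0]
    - [0,0,0,135,0]
    - [0,0,0,142,0]
    - [0,0,0,144,0]

```text
time: 16.3
eef_pos: [0.5153, 0.3585, 0.3116]
orientation: [1.0, -0.001, 0.0, -0.0]
ft_force: [-0.3, 0.3, -3.8]
opening: 0.504
grip_force: 30.0
```

>>> jog_arm:
  moves:
    - [0,0,0,1,0]
    - [0,0,0,2,0]
    - [0,0,0,3,0]
    - [0,0,0,4,0]
    - [0,0,0,4.5,0]
    - [0,0,0,5,0]
    - [0,0,0,5.5,0]
    - [0,0,0,5.5,0]

```text
time: 17.3
eef_pos: [0.5152, 0.3586, 0.3062]
orientation: [1.0, -0.001, -0.0, 0.0]
ft_force: [0.6, -0.2, -3.7]
opening: 0.502
grip_force: 30.0
```

>>> jog_arm:
  moves:
    - [0,0,0,0.4,0]
    - [0,0,0,0.8,0]
    - [0,0,0,1.2,0]
    - [0,0,0,1.6,0]
    - [0,0,0,1.6,0]
    - [0,0,0,1.6,0]
    - [0,0,0,1.6,0]
    - [0,0,0,1.6,0]

```text
time: 18.3
eef_pos: [0.5151, 0.3586, 0.3061]
orientation: [1.0, -0.001, 0.0, -0.0]
ft_force: [-6.2, -4.3, 19.0]
opening: 0.5
grip_force: 30.0
```

>>> jog_arm:
  moves:
    - [0,0,0,-1.2,0]
    - [0,0,0,-1.2,0]
    - [0.75,0,0,-1.2,0]
    - [0.75,0,0,-1.2,0]
    - [0.75,0,0,-2,0]
    - [0.75,0,0,-20,0]
    - [0.75,0,0,-65,0]
    - [0.75,0,0,-120,0]

```text
time: 19.3
eef_pos: [0.515, 0.3584, 0.4252]
orientation: [1.0, -0.001, -0.001, 0.001]
ft_force: [1.3, -0.1, 0.5]
opening: 0.748
grip_force: 0.0
```

>>> jog_arm:
  moves:
    - [0.75,3,30,0,0]
    - [0.75,9,88,0,0]
    - [0.75,15,148,0,0]
    - [0.75,21,208,0,0]
    - [0.75,27,268,0,0]
    - [0.75,33,328,0,0]
    - [0.75,39,388,0,0]
    - [0.75,45,445,0,1]

```text
time: 20.3
eef_pos: [0.559, -0.0886, 0.4248]
orientation: [1.0, -0.01, 0.0, 0.0]
ft_force: [-0.4, -0.8, -0.2]
opening: 0.749
grip_force: 0.0
```

>>> jog_arm:
  moves:
    - [0.75,7,40,0,0]
    - [0.75,13,75,0,0]
    - [0.75,16,92,0,0]
    - [0.75,17,97,0,0]
    - [0.75,17,97,30,0]
    - [0.75,17,97,70,0]
    - [0.75,17,97,100,0]
    - [0.75,17,97,115,0]

```text
time: 21.3
eef_pos: [0.5739, -0.1826, 0.3083]
orientation: [1.0, -0.009, -0.001, -0.0]
ft_force: [0.9, -0.3, 0.2]
opening: 0.753
grip_force: 0.0
```

>>> jog_arm:
  moves:
    - [0.75,0,0,8,0]
    - [0.75,0,0,14,0]
    - [0.75,0,0,14,0]
    - [0,0,0,14,0]
    - [0,0,0,14,0]
    - [0,0,0,14,0]
    - [0,0,0,14,0]
    - [0,0,0,14,0]

```text
time: 22.3
eef_pos: [0.5743, -0.1839, 0.296]
orientation: [1.0, -0.01, 0.0, 0.0]
ft_force: [-1.4, 0.3, 6.0]
opening: 0.506
grip_force: 29.9
```

>>> jog_arm:
  moves:
    - [0,0,0,-5,0]
    - [0,0,0,-20,0]
    - [0,0,0,-55,0]
    - [0,0,0,-95,0]
    - [0,0,0,-135,0]
    - [0,0,0,-155,0]
    - [0,0,0,-160,0]
    - [0,0,0,-160,0]

```text
time: 23.3
eef_pos: [0.574, -0.1837, 0.4554]
orientation: [1.0, -0.01, -0.0, -0.0]
ft_force: [0.8, -0.7, -4.1]
opening: 0.501
grip_force: 29.9
```

>>> jog_arm:
  moves:
    - [0,-4,-20,0,0]
    - [0,-16,-75,0,0]
    - [0,-30,-135,0,0]
    - [0,-43,-195,0,-1]
    - [0,-55,-245,0,-1]
    - [0,-62,-278,0,-1]
    - [0,-65,-290,0,-1]
    - [0,-65,-290,0,-1]

```text
time: 24.3
eef_pos: [0.5146, 0.108, 0.4551]
orientation: [1.0, -0.001, -0.0, 0.0]
ft_force: [0.4, -0.6, -4.1]
opening: 0.507
grip_force: 29.9
```

>>> jog_arm:
  moves:
    - [0,0,0,15,0]
    - [0,0,0,45,0]
    - [0,0,0,75,0]
    - [0,0,0,102,0]
    - [0,0,0,122,0]
    - [0,0,0,135,0]
    - [0,0,0,142,0]
    - [0,0,0,144,0]

```text
time: 25.3
eef_pos: [0.5151, 0.1072, 0.3114]
orientation: [1.0, -0.001, -0.0, 0.0]
ft_force: [0.4, -0.2, -3.1]
opening: 0.501
grip_force: 29.9
```

>>> jog_arm:
  moves:
    - [0,0,0,1.5,0]
    - [0,0,0,3,0]
    - [0,0,0,4,0]
    - [0,0,0,5,0]
    - [0,0,0,5.5,0]
    - [0,0,0,6,0]
    - [0,0,0,6.5,0]
    - [0,0,0,6.5,0]

```text
time: 26.3
eef_pos: [0.5149, 0.1074, 0.3059]
orientation: [1.0, -0.001, 0.0, 0.0]
ft_force: [-5.4, 0.6, 14.4]
opening: 0.508
grip_force: 29.9
```

>>> jog_arm:
  moves:
    - [0,0,0,-0.8,0]
    - [0,0,0,-0.8,0]
    - [0.75,0,0,-0.8,0]
    - [0.75,0,0,-0.8,0]
    - [0.75,0,0,-2,0]
    - [0.75,0,0,-20,0]
    - [0.75,0,0,-65,0]
    - [0.75,0,0,-120,0]

```text
time: 27.3
eef_pos: [0.5147, 0.1074, 0.4259]
orientation: [1.0, -0.001, -0.001, 0.0]
ft_force: [1.1, -0.2, 0.1]
opening: 0.752
grip_force: 0.0
```

>>> jog_arm:
  moves:
    - [0.75,8,30,0,0]
    - [0.75,22,85,0,0]
    - [0.75,36,140,0,1]
    - [0.75,47,183,0,1]
    - [0.75,52,203,0,1]
    - [0.75,54,210,0,1]
    - [0.75,54,210,0,1]
    - [0.75,54,210,0,1]

```text
time: 28.3
eef_pos: [0.5683, -0.1015, 0.4252]
orientation: [1.0, -0.009, -0.0, -0.0]
ft_force: [0.3, -0.5, 0.0]
opening: 0.75
grip_force: 0.0
```

>>> jog_arm:
  moves:
    - [0.75,0,0,20,0]
    - [0.75,0,0,60,0]
    - [0.75,0,0,100,0]
    - [0.75,0,0,122,0]
    - [0.75,0,0,129,0]
    - [0.75,0,0,129,0]
    - [0.75,0,0,129,0]
    - [0,0,0,129,0]

```text
time: 29.3
eef_pos: [0.5686, -0.1027, 0.297]
orientation: [1.0, -0.01, 0.001, 0.0]
ft_force: [-0.2, 0.1, -0.5]
opening: 0.67
grip_force: 0.0
```

>>> jog_arm:
  moves:
    - [0,0,0,0,0]
    - [0,0,0,0,0]
    - [0,0,0,0,0]
    - [0,0,0,-5,0]
    - [0,0,0,-25,0]
    - [0,0,0,-70,0]
    - [0,0,0,-120,0]
    - [0,0,0,-160,0]

```text
time: 30.3
eef_pos: [0.5682, -0.1027, 0.4582]
orientation: [1.0, -0.01, 0.0, 0.0]
ft_force: [1.0, -0.9, -3.3]
opening: 0.5
grip_force: 30.0
```

>>> jog_arm:
  moves:
    - [0,-4,-20,0,0]
    - [0,-15,-75,0,0]
    - [0,-27,-135,0,0]
    - [0,-39,-195,0,-1]
    - [0,-50,-247,0,-1]
    - [0,-57,-281,0,-1]
    - [0,-59,-293,0,-1]
    - [0,-59,-293,0,-1]

```text
time: 31.3
eef_pos: [0.5149, 0.1918, 0.4554]
orientation: [1.0, -0.001, -0.001, 0.0]
ft_force: [0.3, -0.1, -3.0]
opening: 0.506
grip_force: 30.0
```

>>> jog_arm:
  moves:
    - [0,0,0,15,0]
    - [0,0,0,45,0]
    - [0,0,0,75,0]
    - [0,0,0,102,0]
    - [0,0,0,122,0]
    - [0,0,0,135,0]
    - [0,0,0,142,0]
    - [0,0,0,144,0]

```text
time: 32.3
eef_pos: [0.5154, 0.1912, 0.312]
orientation: [1.0, -0.001, -0.0, 0.0]
ft_force: [-0.1, -0.8, -2.4]
opening: 0.506
grip_force: 30.0
```

>>> jog_arm:
  moves:
    - [0,0,0,1.5,0]
    - [0,0,0,3,0]
    - [0,0,0,4,0]
    - [0,0,0,5,0]
    - [0,0,0,5.5,0]
    - [0,0,0,6,0]
    - [0,0,0,6.5,0]
    - [0,0,0,6.5,0]

```text
time: 33.3
eef_pos: [0.5152, 0.1914, 0.3064]
orientation: [1.0, -0.001, 0.0, -0.0]
ft_force: [-4.9, -1.1, 13.6]
opening: 0.502
grip_force: 30.0
```

Seated. Releasing, rising, then retreating clear for the check.

>>> jog_arm:
  moves:
    - [0,0,0,-0.8,0]
    - [0,0,0,-0.8,0]
    - [0.75,0,0,-0.8,0]
    - [0.75,0,0,-0.8,0]
    - [0.75,0,0,-2,0]
    - [0.75,0,0,-20,0]
    - [0.75,0,0,-65,0]
    - [0.75,0,0,-120,0]

```text
time: 34.3
eef_pos: [0.515, 0.1913, 0.4264]
orientation: [1.0, -0.001, -0.001, 0.0]
ft_force: [0.8, -0.8, 0.0]
opening: 0.751
grip_force: 0.0
```

>>> jog_arm:
  moves:
    - [0.75,0,40,-10,0]
    - [0.75,0,95,-20,0]
    - [0.75,0,150,-20,0]
    - [0.75,0,205,-20,0]
    - [0.75,0,260,-20,0]
    - [0.75,0,315,-20,0]
    - [0.75,0,350,-20,0]
    - [0.75,0,350,-20,0]

```text
time: 35.3
eef_pos: [0.5143, -0.1608, 0.4456]
orientation: [1.0, -0.003, 0.0, 0.0]
ft_force: [0.5, 0.7, -0.4]
opening: 0.749
grip_force: 0.0
```

```bash
python3 - <<'E'
from m import *
import m
for n in('top','side'):
    im,rz,K,M=cam(n);save('end_'+n+'.png',im)
    P=pts(rz,K,M);print(n)
    for c in H:
        mk=masks(im,P,c,.125,.18,(.07,.6))
        if mk is None:print(c,None);continue
        q=P[mk].astype(np.float32);z=np.median(q[:,2]);q=q[abs(q[:,2]-z)<.006]
        r=cv2.minAreaRect(q[:,:2]*1000);print(c,round(float(z),4),np.round(r[0],1),np.round(r[1],1),round(r[2],1))
E
```

```text
top
red 0.1552 [516.4 106.9] [136.8  43. ] 0.2
yellow 0.1552 [517.4 190.5] [ 43.3 136.5] 89.3
green 0.1551 [515.7 274.3] [ 44.2 136.2] 89.1
blue 0.1548 [517.5 357.5] [138.4  44.2] 0.5
side
red 0.1524 [513.3 109.1] [137.1  47.2] 1.0
yellow 0.1525 [515.9 192.3] [ 47.  138.5] 89.3
green 0.1528 [514.  275.6] [ 45.1 139.7] 89.1
blue 0.1529 [514.4 358.9] [135.9  46.2] 0.3
```

View pics/end_side.png

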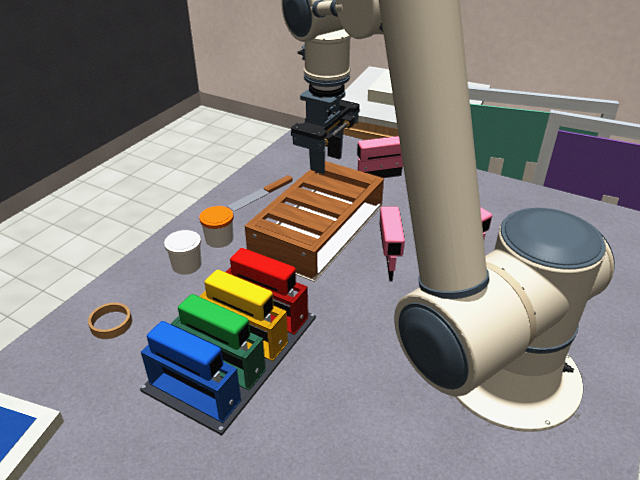

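The side view shows all four seated in their own colours: blue (180,350), green (212,320), yellow (238,293) and red (262,270). Their tops are level at 0.155, the tubs are untouched, and the arm is clear.

```bash
python3 -c "
from plant import ticket
print(ticket.close_job())"
```

```text
the job is handed in; nothing more can be done
None
```

All four squeegees hang seated and released in the hangers of their own colours, the tubs were left where they stood, and the job was handed in after about 35 s of the 112 s allowed.

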